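# Load the shielded drawer and hold the probe on the measuring seat

### The job

Stand the squat lidded specimen cup upright in the open drawer of the grey measuring shield, let go of it and push the drawer fully shut. Then take the hand probe from its stand and hold it upright, tip down, inside the black ring marked on the round spring seat on the shield's roof, pressing gently so that the seat sinks about half-way. Finish while holding it there, not letting go, and leave everything else on the bench where it is.

Things in the scene. Friction and masses are not known exactly. Their poses are not given: they have to be found in the camera images.
- shield: measuring shield, fixed to the bench: a plain grey box 150 mm deep (its x), 136 mm wide (its y), 105 mm high (its z), hollow, with a drawer in its front. Origin at the centre of its underside; its x axis points from the drawer front to its back, so the drawer front and the robot are on its -x side; z up. The flat roof is at 105 mm and carries the spring seat
- drawer (a joint): the drawer of the shield, slides along the shield's -x axis: 0 = fully shut, 0.120 m = fully out, grows as it opens. Starts out by 105 to 120 mm. It runs with light friction (about 1.5 N) and stays where it is left. Its front is a flat white plate 130 mm wide reaching from 6 to 80 mm above the bench, 12 mm thick
- drawer_floor (a point): centre of the drawer's inner floor, 12 mm above the bench; moves with the drawer; axes as the shield's. The tray inside is 89 mm long (x; from the front plate's inner face, 45 mm to the -x side of this point, to a back wall 44 mm to its +x side) and 94 mm wide (y). Its side and back walls rise 25 mm above the floor, its front plate 68 mm
- drawer_lip (a point): middle of the outer (-x) edge of the drawer's pull lip, a ledge 90 mm wide, 10 mm high, sticking 12 mm out of the drawer front along its top; the point is 73 mm above the bench and moves with the drawer. Pushing the lip or the plate below along the shield's +x shuts the drawer; fully shut, this point is 99 mm in front of the shield's origin
- seat (a joint): the spring seat: how far it is pressed down, 0 = up, 0.012 m = bottomed. The spring takes 1.2 N to start moving and 6 N to reach the bottom (0.4 N per mm)
- seat_top (a point): centre of the top face of the spring seat, a flat bare-metal disc of 40 mm diameter standing 14 mm proud of the shield's roof (119 mm above the bench while up), 10 mm in front of the middle of the roof; moves down with it. It is marked with a black ring of 33 mm diameter and a cross at its centre (this point); z up
- probe_stand: white block 60x60 mm, 70 mm high, fixed, with a vertical through hole of 23 mm diameter in its middle in which the probe hangs by its collar; origin at the centre of its underside
- probe_grip (a point): centre of the handle of the hand probe, 111 mm above its tip. The probe is a round rod 150 mm long, 110 g: from the tip up a 20 mm barrel (62 mm long with the 14 mm wide steel tip), a black collar of 36 mm diameter (62 to 72 mm above the tip), then a grey cylindrical handle of 26 mm diameter (72 to 150 mm above the tip). It stands upright in its stand, tip down, tip 8 mm above the bench; axis z runs from the tip to the top of the handle
- probe_tip (a point): centre of the flat tip face (14 mm diameter) of the probe, on its axis; z along the probe, up when upright
- cup_mid (a point): centre (half-way up) of the specimen cup: squat round pot, 44 to 46 mm body with a screw lid of 50 mm diameter, the lid taking the top 11 mm; 59 mm high overall, 60 g; the only squat lidded cup on the bench; axis z up
- stain: bystander: small round reagent bottle, 44 mm diameter, 98 mm high, pale body, narrow dropper cap; origin at the centre of its underside. Leave it alone
- timer: bystander: square bench timer lying flat, 66x66x19 mm; origin at the centre of its underside. Leave it alone
- tape: bystander: roll of tape lying flat, 69 mm diameter, 19 mm high; origin at the centre of its underside. Leave it alone
- stain_2: bystander: a second small reagent bottle, 44 mm diameter, 98 mm high; origin at the centre of its underside. Leave it alone
- petri: bystander: flat round culture dish with lid, 60 mm diameter, 15 mm high; origin at the centre of its underside. Leave it alone
Mind the look-alikes: they are no part of the job. What is shaped like the probe_stand but pink is not meant. Leave any green look-alike of the part that bears cup_mid alone.

How it is judged:
By the outcome, as a careful person would: the job done as asked, in the order asked, and still so for the second after the job is handed in, while the arm keeps its last pose, push and grip.
It also fails if it takes over 67 s, if anything falls off the work surface, if the arm or the gripper's body presses on something with over 40 N, if the wrist force passes 120 N, or if a joint passes its speed limit or range.

### The arm

A 6-joint arm with a two-finger parallel gripper is mounted at the origin on the work surface; the furniture and walls round the work are solid. World frame = base frame: x ahead of the robot, y to its left, z up, the work surface at z = 0. Lengths are in m, angles in degrees, forces in N, time in s.
With the tool pointing down it reaches from about 0.4 to 0.825 m from the base axis. Payload 7 kg.
Tool frame: the origin (TCP) lies at the very end of the fingers, on their centre line; the grasp point (between the pads) lies 19 mm behind it; x points along the fingers, z is the direction in which the jaws open and shut, and the axes are right-handed (so a half turn about x gives the same grasp; the last joint's range is limited). The gripper opens to 88 mm and grips with 3 to 60 N. Pads are 19 mm wide; open, the fingers measure 130 mm over their backs; the gripper's body (78 mm by 193 mm) begins 47 mm behind the grasp point.
Start: joints at [16.507, 20.546, 0.682, 0, -70.136, -16.507], TCP at [0.675, -0, 0.227] pointing down, gripper open.
Joint ranges: [-176.03, 176.03], [-82.01, 121.73], [-58.28, 71.71], [-173.87, 95.51], [-174.79, -0.11], [-173.66, 173.66]. Speed limits (degrees/s): [136.94, 136.94, 172.46, 180, 180, 180].

### API

Orientations are given as [roll, pitch, yaw] about the fixed x, y, z axes, in that order (R = Rz(yaw) Ry(pitch) Rx(roll)).
In Python, from plant import * gives the robot as it stands.
- The arm moves only by the tool arm_command, never from a script. Its argument "commands" is one flat list of numbers, 5 for each row, row after row: the shift along the tool's x, y, z in mm, then the turn about the tool's x in degrees, then the opening in per cent of the stroke, from 0 (shut) to 100 (fully open). A call has 1 to 5 rows; each row shifts and turns the pose as measured when the row begins, along the tool's axes as they then stand; what a row does not reach is not made up. A row lasts 1/8 s, in which the tool goes at most 62.5 mm and 10.7 degrees, less where a joint would pass 70% of its speed; a pose out of reach is approached as far as the arm can. A call is refused whole if a number of a shift passes 62.5 or a number of a turn 10.7, either way. A call with a gripper value outside its range is refused whole. The fingers move at their own pace and stop on an object; the grip force is fixed at half the most. Time passes only in rows, so rows that do not move let the fingers close. It gives the time, the measured TCP pose, the force and the opening at its end, in the units of the state.
- get_obs(): the state, without advancing time (a new reading comes with each control period).
- snapshot(name): name is "scene" or "side" or "wrist"; returns a dict with "frame" (480x640x3 uint8, blue, green, red), "fov_y" (degrees; the focal length in pixels is half the picture's height over the tangent of half this angle, whatever the lens; pixels are square), "cx", "cy" (the principal point, pixels), "world_to_cam" (4x4, takes a point from world to camera coordinates). Camera axes: x right, y up, looking along -z (the intrinsics and any distortion apply to the point x, -y, -z); pixel columns grow to the right and rows downward; lengths in m; the calibration is good to about 2 mm. A picture is of the moment at which its call begins. There is no depth.
- close_job(): hands the job in, once; it reports no verdict.
The state is a dict: "clock": time; "joint_pos": joint angles; "qvel": joint speeds; "tau": joint torques, N m; "tool_pos": TCP position; "orientation": TCP orientation; "force": force on the tool from outside, world axes, zero at the start; "moment": the same for the moment, N m; "opening": finger opening in m.
Only numpy, scipy, OpenCV 4.12 (cv2) and the standard library are available. Lean on these libraries where they do the work, as an engineer would, in place of code of your own. Each camera call takes 0.05 s, during which the arm holds its last target. There are 200 camera calls.

## Working session

There is one attempt and no reset: what is moved stays moved. The work goes in short steps, Python scripts to look and compute and a tool call to move; the robot and the scene stay as the last step left them, time stands still between calls to the robot, and variables do not carry over. Pictures are saved under pics/ and viewed, about 8 in all and at most 12, crops included, and the job is handed in when it is done.

Besides the shell and the picture viewer there is one more tool, called after "Request:" as name(argument=value, ...) on one line, values as JSON. arm_command: Moves the arm, as the interface text tells. Its arguments: {"type":"object","properties":{"commands":{"type":"array"}},"required":["commands"]}

```bash
ls; mkdir -p pics; python3 - <<'E'
from plant import *
import cv2,pickle
for n in("scene","side"):
    s=snapshot(n);cv2.imwrite(f"pics/{n}0.png",s["frame"]);pickle.dump(s,open(f"pics/{n}0.pkl","wb"))
    print(n,{k:v for k,v in s.items() if k!="frame"})
print(get_obs())
E
```

```text
pics
scene {'fov_y': 44.06371713947832, 'cx': 311.7690815308352, 'cy': 234.71674828166795, 'world_to_cam': array([[-0.47644343, -0.8791018 , -0.01347896,  0.22417383],
       [ 0.47114287, -0.26822729,  0.84028479, -0.32358827],
       [-0.74231129,  0.39399765,  0.54197767, -1.28354173],
       [ 0.        ,  0.        ,  0.        ,  1.        ]])}
side {'fov_y': 44.53921388732397, 'cx': 309.5569588133588, 'cy': 234.5693534160992, 'world_to_cam': array([[ 0.91445643, -0.40468075,  0.00171201, -0.46525465],
       [ 0.2407069 ,  0.54731603,  0.80156431, -0.19437078],
       [-0.32531465, -0.73258355,  0.59790611, -1.34575047],
       [ 0.        ,  0.        ,  0.        ,  1.        ]])}
{'clock': 0.1, 'joint_pos': array([ 1.65089995e+01,  2.05876930e+01,  6.38260464e-01, -1.76663303e-02,
       -7.01362436e+01, -1.65065071e+01]), 'qvel': array([ 0.06202864, -0.07858359,  0.10099727,  0.06586132, -0.03412238,
       -0.03855039]), 'tau': array([-1.42273191e-03, -5.84165347e+01,  2.93752134e+01,  7.01551259e+00,
        1.01412315e-02, -6.66964229e-05]), 'tool_pos': array([ 6.74552747e-01, -5.67797197e-06,  2.25706724e-01]), 'orientation': array([   5.53723924,   89.91272841, -174.46628354]), 'force': array([-0.7236896 , -1.64722662,  0.14859921]), 'moment': array([-0.05915991,  0.03115642, -0.01755438]), 'opening': 0.08737521364694248}
```

View pics/scene0.png

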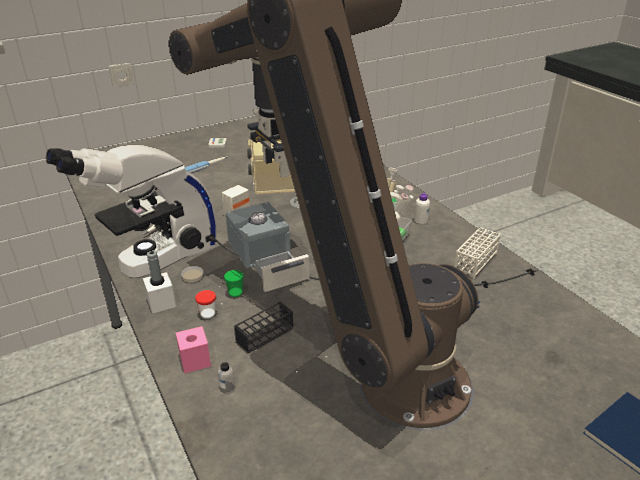

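View pics/side0.png

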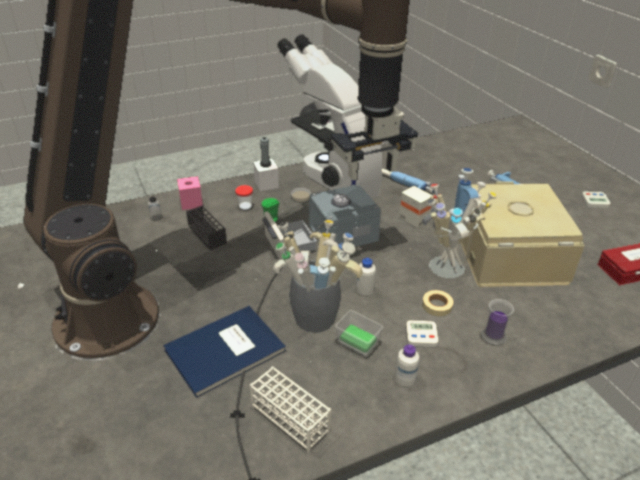

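Scene: red-lidded cup about (206,305), green decoy (235,283), white stand with probe (158,290), pink decoy (193,350), shield (258,235), open drawer (283,270). Side: cup (244,195), stand (265,175), shield (343,215). I'll enlarge both.

```bash
python3 - <<'E'
import cv2,numpy as np
a=cv2.imread("pics/scene0.png")[190:335,130:330]; b=cv2.imread("pics/side0.png")[130:275,220:420]
a=cv2.resize(a,None,fx=4,fy=4,interpolation=3);b=cv2.resize(b,None,fx=4,fy=4,interpolation=3)
cv2.imwrite("pics/a1.png",a);cv2.imwrite("pics/b1.png",b)
E
```

```text
(no output)
```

View pics/a1.png

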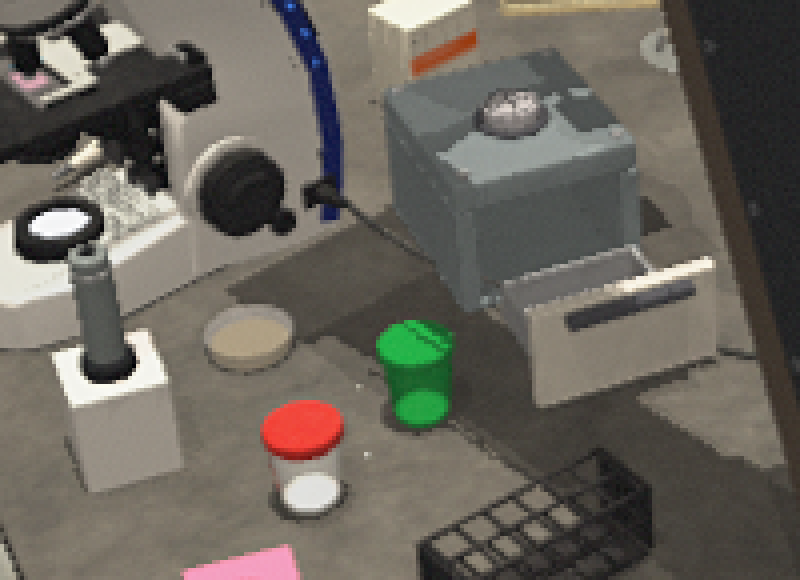

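View pics/b1.png

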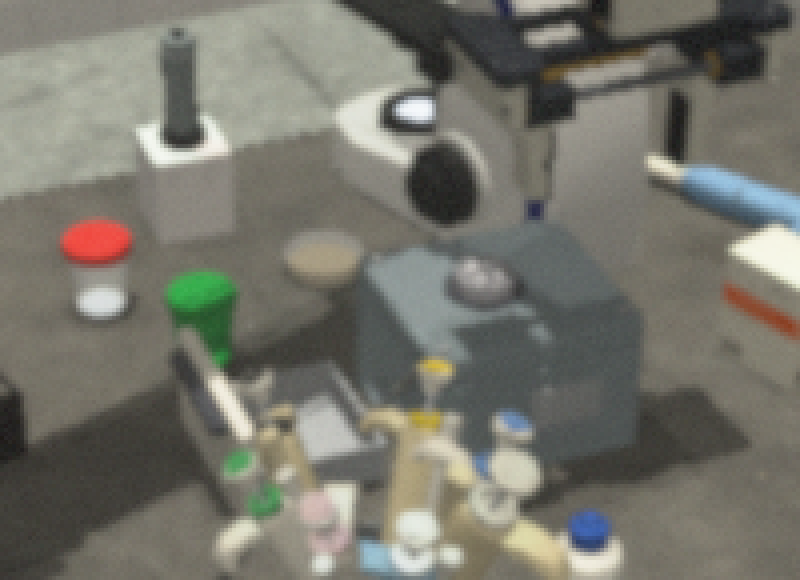

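```bash
cat > h.py <<'E'
import numpy as np,pickle
def cam(s):
    f=240/np.tan(np.radians(s["fov_y"]/2));return f,s["cx"],s["cy"],np.array(s["world_to_cam"])
def ray(s,uv):
    f,cx,cy,T=cam(s);d=np.array([(uv[0]-cx)/f,-(uv[1]-cy)/f,-1]);R=T[:3,:3]
    return -R.T@T[:3,3],R.T@d
def onz(s,uv,z):
    o,d=ray(s,uv);return (o+d*(z-o[2])/d[2])
def proj(s,p):
    f,cx,cy,T=cam(s);c=T[:3,:3]@p+T[:3,3];return np.array([cx+f*c[0]/-c[2],cy-f*c[1]/-c[2]])
def tri(a,ua,b,ub):
    A=np.zeros((3,3));y=np.zeros(3);r=[]
    for s,u in((a,ua),(b,ub)):
        o,d=ray(s,u);d=d/np.linalg.norm(d);P=np.eye(3)-np.outer(d,d);A+=P;y+=P@o;r.append((o,P))
    x=np.linalg.solve(A,y);return x,max(np.linalg.norm(P@(x-o)) for o,P in r)
E
python3 - <<'E'
from h import *
np.set_printoptions(precision=4,suppress=True)
a=pickle.load(open("pics/scene0.pkl","rb"));b=pickle.load(open("pics/side0.pkl","rb"))
A=lambda u,v:(130+u/4,190+v/4);B=lambda u,v:(220+u/4,130+v/4)
for n,ua,ub,z in [("lid",(303,425),(97,236),.059),("cupbase",(310,495),(102,304),.002),("seat",(512,104),(484,275),.119),("ptop",(87,250),(178,34),.158),
  ("pcollar",(108,360),(184,138),.078),("roofBL",(385,92),None,.105),("roofBR",(555,48),(640,308),.105),("roofFL",(463,183),(365,258),.105),("roofFR",(637,147),None,.105),
  ("green",(416,340),(202,290),.06),("standtopL",(53,350),None,.07),("petri",(250,330),(324,252),.015),("plateTL",(530,308),(186,335),.08),("plateTR",(714,260),None,.08),("plateBL",(538,406),None,.006),("plateBR",(716,362),None,.006)]:
    print(n,onz(a,A(*ua),z)[:2],*( (onz(b,B(*ub),z)[:2],*tri(a,A(*ua),b,B(*ub))) if ub else ()))
E
```

```text
lid [0.4389 0.312 ] [0.4422 0.3135] [0.441  0.312  0.0589] 0.0012675432790931328
cupbase [0.4411 0.3132] [0.4413 0.311 ] [0.442  0.3128 0.0009] 0.00025549939275556485
seat [0.6319 0.0815] [0.6315 0.0745] [0.6348 0.0798 0.116 ] 0.0009946897222918756
ptop [0.5418 0.4015] [0.5413 0.4012] [0.5415 0.4015 0.158 ] 0.00017739473494842567
pcollar [0.5368 0.4025] [0.5377 0.3886] [0.5427 0.401  0.0719] 0.0015292092594661984
roofBL [0.7142 0.1451]
roofBR [0.7114 0.0122] [0.7172 0.0173] [0.7132 0.0126 0.1065] 0.0023241573778150326
roofFL [0.5755 0.1437] [0.5774 0.1443] [0.5768 0.1436 0.1049] 0.0006730746850000848
roofFR [0.5583 0.0214]
green [0.4846 0.2188] [0.4858 0.2162] [0.4865 0.2182 0.0586] 2.6248474720848718e-05
standtopL [0.5755 0.4282]
petri [0.6091 0.2934] [0.6099 0.2916] [0.6105 0.2931 0.014 ] 1.1804263766297318e-05
plateTL [0.4546 0.1509] [0.4471 0.1418] [0.4519 0.1499 0.0775] 0.003771956025681538
plateTR [0.4439 0.023 ]
plateBL [0.4477 0.153 ]
plateBR [0.4322 0.0291]
```

Both views agree to 1–2 mm for the cup (0.441, 0.312), probe axis (0.5415, 0.4015) and seat (0.632, 0.080), and the heights match. I'll write a planner and move.

```bash
cat > plan.py <<'E'
import sys
from h import *
from plant import *
from scipy.spatial.transform import Rotation as Ro
def state():
    o=get_obs();return o,np.array(o["tool_pos"]),Ro.from_euler("xyz",o["orientation"],degrees=True)
def plan(target,n,turn=0):
    o,p,R=state();d=(np.array(target)-p)/n*1000
    for i in range(n):
        s=R.as_matrix().T@d;print(np.round(s,1),round(turn/n,1));R=R*Ro.from_euler("x",turn/n,degrees=True)
def yaw():  # heading of tool z (jaw axis) and tool x axis
    M=state()[2].as_matrix();return np.degrees(np.arctan2(M[1,2],M[0,2])),M[:,0]
E
python3 - <<'E'
from plan import *
print(yaw());plan([.441,.3125,.19],9,-85)
a=pickle.load(open("pics/scene0.pkl","rb"))
for u,z in [((125,272),.02),((178,262),.02),((100,213),.15),((135,232),.15),((180,215),.15),((193,240),.1),((193,338),.07),((224,370),.09)]: print(u,z,onz(a,u,z))
E
```

```text
(np.float64(179.99647083919223), array([-1.51607751e-03, -1.46882139e-04, -9.99998840e-01]))
[  4.  -34.7  25.9] -9.4
[  4.  -38.5  19.9] -9.4
[  4.  -41.3  13.3] -9.4
[  4.  -42.9   6.4] -9.4
[  4.  -43.3  -0.8] -9.4
[  4.  -42.6  -7.9] -9.4
[  4.  -40.8 -14.8] -9.4
[  4.  -37.8 -21.2] -9.4
[  4.  -33.8 -27.2] -9.4
(125, 272) 0.02 [0.69515779 0.45455864 0.02      ]
(178, 262) 0.02 [0.66932793 0.31419942 0.02      ]
(100, 213) 0.15 [0.81296951 0.47028482 0.15      ]
(135, 232) 0.15 [0.66840947 0.41134179 0.15      ]
(180, 215) 0.15 [0.69351155 0.28265717 0.15      ]
(193, 240) 0.1 [0.63364982 0.27276842 0.1       ]
(193, 338) 0.07 [0.29908164 0.39106403 0.07      ]
(224, 370) 0.09 [0.15539201 0.37201394 0.09      ]
```

Request:
arm_command(commands=[4,-35,26,-9.4,100,4,-38.5,20,-9.4,100,4,-41,13,-9.4,100,4,-43,6.4,-9.4,100,4,-43,-0.8,-9.4,100])

```text
clock: 0.72
tool_pos: [0.5407, 0.1746, 0.2022]
orientation: [-29.6, 89.7, -161.5]
force: [0.4, 0.7, -0.4]
opening: 0.0874
```

Request:
arm_command(commands=[4,-42.6,-8,-9.4,100,4,-41,-15,-9.4,100,4,-38,-21,-9.4,100,4,-34,-27,-9.4,100,0,0,0,0,100])

```text
clock: 1.35
tool_pos: [0.4267, 0.3164, 0.1847]
orientation: [-64.8, 89.5, -157.5]
force: [0.4, -0.8, 0.7]
opening: 0.0877
```

```bash
python3 - <<'E'
from plan import *
import cv2
print(state()[:2],yaw());s=snapshot("wrist");cv2.imwrite("pics/w1.png",s["frame"]);pickle.dump(s,open("pics/w1.pkl","wb"))
print(s["fov_y"],s["cx"],s["cy"],proj(s,np.array([.441,.3125,.059])),proj(s,np.array([.441,.3125,.0])))
plan([.441,.3125,.09],4,-95-yaw()[0])
E
```

```text
({'clock': 1.35, 'joint_pos': array([ 57.51335685,   9.19054518, -20.41074924,  -0.31733595,
       -60.79418976,  29.94005021]), 'qvel': array([-1.33054242, -0.10445128, -0.0836086 ,  0.36238292, -0.39435402,
       -0.91373871]), 'tau': array([  1.10214248, -40.27393341,  27.1083194 ,   6.29916206,
         0.17981985,   0.50433364]), 'tool_pos': array([0.42667102, 0.31639124, 0.18472525]), 'orientation': array([ -64.81721806,   89.51746915, -157.51961078]), 'force': array([ 0.36130673, -0.82240522,  0.65683181]), 'moment': array([-0.13662123, -0.01703869, -0.02323798]), 'opening': 0.08773133812762664}, array([0.42667102, 0.31639124, 0.18472525])) (np.float64(-92.7016103116381), array([-0.0077817 , -0.00322016, -0.99996454]))
67.99827961796633 323.1209753517309 240.69596631177174 [327.89833619 213.61537358] [326.80066577 200.92990214]
[23.7  3.6  0.5] -0.5
[23.7  3.6  0.5] -0.5
[23.7  3.6  0.6] -0.5
[23.7  3.6  0.6] -0.5
```

View pics/w1.png

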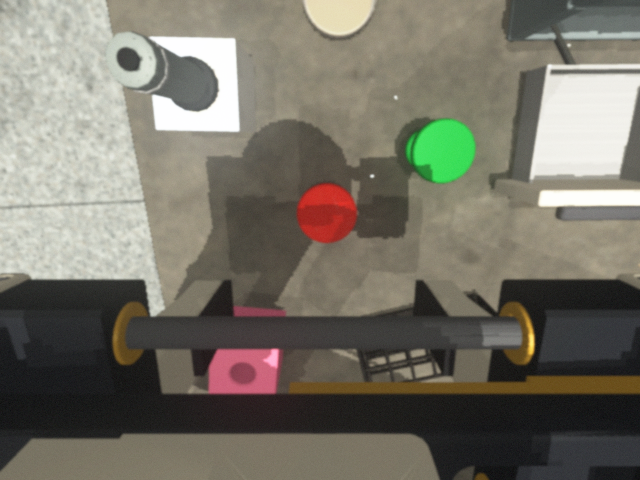

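Lid centre (327,213) matches the projected (328,214). The drawer is at right, plate about (590,195). I'll check the black rack's clearance before lowering.

```bash
python3 - <<'E'
from plan import *
a=pickle.load(open("pics/scene0.pkl","rb"));w=pickle.load(open("pics/w1.pkl","rb"))
A=lambda u,v:(130+u/4,190+v/4)
for n,u in [("rack top back-right",(598,450)),("FR",(650,490)),("BL",(420,545))]:
  for z in(.04,.06): print(n,z,onz(a,A(*u),z))
for z in (0,.05):
  for u in [(360,345),(425,330),(440,375),(362,360)]: print(z,u,onz(w,u,z))
# drawer: tray corners & plate in wrist view
for n,u,z in [("backL inner",(552,72),.037),("plate top outer L",(540,205),.08),("plate top outer R",(640,205),.08),("plate in L",(535,190),.08),("lip L",(558,218),.078),("shieldFL",(510,38),.105),("backwall R",(638,66),.037)]: print(n,onz(w,u,z))
E
```

```text
rack top back-right 0.04 [0.34964457 0.1552723  0.04      ]
rack top back-right 0.06 [0.32722477 0.16517402 0.06      ]
FR 0.04 [0.30023975 0.14444051 0.04      ]
FR 0.06 [0.27888176 0.15457503 0.06      ]
BL 0.04 [0.32227167 0.28426585 0.04      ]
BL 0.06 [0.30044017 0.29139524 0.06      ]
0 (360, 345) [0.28001189 0.28334877 0.        ]
0 (425, 330) [0.29491642 0.21266864 0.        ]
0 (440, 375) [0.23676202 0.19387998 0.        ]
0 (362, 360) [0.26088416 0.28148771 0.        ]
0.05 (360, 345) [0.31237579 0.28796774 0.05      ]
0.05 (425, 330) [0.32510062 0.22762416 0.05      ]
0.05 (440, 375) [0.27545096 0.21158323 0.05      ]
0.05 (362, 360) [0.29604538 0.28637885 0.05      ]
backL inner [0.54104591 0.13125854 0.037     ]
plate top outer L [0.44423561 0.15402303 0.08      ]
plate top outer R [0.4405509  0.07901372 0.08      ]
plate in L [0.45571405 0.1591118  0.08      ]
lip L [0.43303225 0.13782167 0.078     ]
shieldFL [0.55204589 0.19977157 0.105     ]
backwall R [0.54218366 0.06429331 0.037     ]
```

Request:
arm_command(commands=[20,4,0.5,-0.5,100,20,4,0.5,-0.5,100,15,4,0.5,-0.5,100,0,0,0,0,100])

```text
clock: 1.9
tool_pos: [0.4407, 0.3114, 0.1284]
orientation: [-63.3, 89.5, -154.9]
force: [-0.4, -0.8, -0.2]
opening: 0.0874
```

Request:
arm_command(commands=[24,0,-0.5,0,100,24,0,-0.5,0,100,24,0.5,0,0,100,20,0.5,0,0,100,0,0,0,0,100])

```text
clock: 2.52
tool_pos: [0.4444, 0.313, 0.0378]
orientation: [-93.3, 89.8, 174.7]
force: [-0.5, -0.2, 0.5]
opening: 0.0879
```

Request:
arm_command(commands=[0,0,0,0,0,0,0,0,0,0,0,0,0,0,0,0,0,0,0,0])

```text
clock: 3.02
tool_pos: [0.4459, 0.3146, 0.0413]
orientation: [-178.6, 89.8, 89.5]
force: [1.1, -0.4, -0.2]
opening: 0.0536
```

Request:
arm_command(commands=[4,-1.5,1,0,75,5,-1,1,0,75,2,-1,0,0,75])

```text
clock: 3.4
tool_pos: [0.4421, 0.3127, 0.0298]
orientation: [179.4, 89.7, 87.5]
force: [0.4, 0.1, -0.9]
opening: 0.0654
```

```bash
python3 - <<'E'
from plan import *
print(yaw(),state()[1],get_obs()["opening"]);plan([.441,.3125,.033],1)
E
```

```text
(np.float64(-91.93303842397206), array([ 2.02376483e-04,  4.58586477e-03, -9.99989464e-01])) [0.44210881 0.31265608 0.02976411] 0.06537612317842825
[-3.2 -1.1  0.2] 0.0
```

Request:
arm_command(commands=[-2,-1,0,0,0,0,0,0,0,0,0,0,0,0,0,0,0,0,0,0,0,0,0,0,0])

```text
clock: 4.03
tool_pos: [0.4408, 0.3126, 0.0315]
orientation: [-174.1, 89.8, 94.0]
force: [-0.7, -0.0, -0.6]
opening: 0.0491
```

Request:
arm_command(commands=[-15,0,0,0,0,-30,0,0,0,0,-35,0,0,0,0,-35,0,0,0,0,-15,0,0,0,0])

```text
clock: 4.65
tool_pos: [0.4407, 0.3113, 0.1686]
orientation: [-171.7, 89.8, 96.4]
force: [-0.8, 0.0, -1.4]
opening: 0.0491
```

```bash
python3 - <<'E'
from plan import *
print(yaw(),state()[1],get_obs()["opening"]);plan([.47,.085,.185],6)
E
```

```text
(np.float64(-91.91814911543551), array([-3.24833678e-04,  2.91023358e-03, -9.99995713e-01])) [0.44071197 0.31129885 0.1686096 ] 0.04907455719990534
[-2.8  6.1 37.5] 0.0
[-2.8  6.1 37.5] 0.0
[-2.8  6.1 37.5] 0.0
[-2.8  6.1 37.5] 0.0
[-2.8  6.1 37.5] 0.0
[-2.8  6.1 37.5] 0.0
```

Request:
arm_command(commands=[-3,6,30,0,0,-3,6,40,0,0,-3,6,45,0,0,-3,6,45,0,0,-3,6,40,0,0])

```text
clock: 5.28
tool_pos: [0.4655, 0.1081, 0.1907]
orientation: [144.6, 89.3, 53.0]
force: [0.6, -0.0, -0.4]
opening: 0.0491
```

Request:
arm_command(commands=[-2,2,20,-1,0,0,0,0,0,0,0,0,0,0,0])

```text
clock: 5.65
tool_pos: [0.467, 0.0851, 0.1958]
orientation: [138.1, 89.1, 47.3]
force: [-0.6, -0.3, -1.6]
opening: 0.0489
```

```bash
python3 - <<'E'
from plan import *
import cv2
print(state()[1],yaw());s=snapshot("wrist");cv2.imwrite("pics/w2.png",s["frame"]);pickle.dump(s,open("pics/w2.pkl","wb"))
E
```

```text
[0.46699136 0.0851316  0.19581328] (np.float64(-90.8083695366474), array([ 0.01074298,  0.01162178, -0.99987475]))
```

View pics/w2.png

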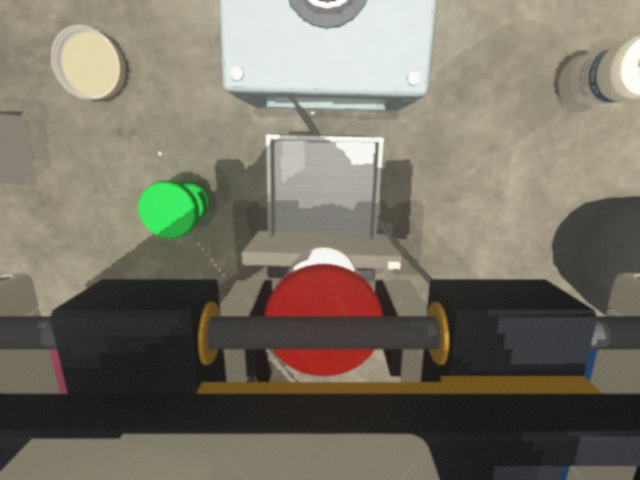

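Wrist view: tray back wall (273–380,138), plate top inner edge (247,232)–(397,236), shield front roof edge (222,93)–(432,97), seat centre near (325,0); cup held upright in the jaws.

```bash
python3 - <<'E'
from plan import *
np.set_printoptions(precision=4,suppress=True)
w=pickle.load(open("pics/w2.pkl","rb"))
d={}
for n,u,z in [("backL",(268,137),.037),("backR",(382,137),.037),("frontL",(265,232),.037),("frontR",(380,233),.037),("plTL",(247,232),.08),("plTR",(397,236),.08),("rfL",(222,92),.105),("rfR",(432,97),.105)]:
    d[n]=onz(w,u,z);print(n,d[n])
for a,b in [("backR","backL"),("plTR","plTL"),("rfR","rfL")]:
    v=d[b]-d[a];print(a,np.linalg.norm(v),np.degrees(np.arctan2(-v[0],v[1])),(d[a]+d[b])/2)
E
```

```text
backL [0.5447 0.1342 0.037 ]
backR [0.5432 0.0366 0.037 ]
frontL [0.4609 0.1416 0.037 ]
frontR [0.4586 0.036  0.037 ]
plTL [0.4716 0.1481 0.08  ]
plTR [0.4669 0.0289 0.08  ]
rfL [0.5721 0.1519 0.105 ]
rfR [0.5669 0.0148 0.105 ]
backR 0.0976206801150017 -0.871879584483734 [0.544  0.0854 0.037 ]
plTR 0.11934124899744698 -2.2895547522274287 [0.4692 0.0885 0.08  ]
rfR 0.13717245584964277 -2.2055130032357515 [0.5695 0.0834 0.105 ]
```

```bash
python3 - <<'E'
from plan import *
plan([.500,.085,.170],2,-.6);plan([.500,.085,.060],5)
E
```

```text
[13.1 16.4  0.1] -0.3
[13.1 16.4  0.2] -0.3
[27.2  6.3  0.3] 0.0
[27.2  6.3  0.3] 0.0
[27.2  6.3  0.3] 0.0
[27.2  6.3  0.3] 0.0
[27.2  6.3  0.3] 0.0
```

Request:
arm_command(commands=[13,16.5,0,0,0,13,16.5,0,0,0,0,0,0,0,0])

```text
clock: 6.08
tool_pos: [0.5011, 0.0878, 0.1702]
orientation: [137.1, 89.0, 46.5]
force: [-0.8, 0.8, -0.7]
opening: 0.0486
```

```bash
python3 - <<'E'
from plan import *
print(state()[1],yaw());plan([.500,.085,.060],4)
E
```

```text
[0.50111877 0.08781706 0.1702315 ] (np.float64(-90.60077879825246), array([ 0.01165092,  0.01227242, -0.99985681]))
[27.5 -0.6  1. ] 0.0
[27.5 -0.6  1. ] 0.0
[27.5 -0.6  1. ] 0.0
[27.5 -0.6  1. ] 0.0
```

Request:
arm_command(commands=[28,-0.6,1,0,0,28,-0.6,1,0,0,28,-0.6,1,0,0,24,-0.6,1,0,0,0,0,0,0,0])

```text
clock: 6.7
tool_pos: [0.4994, 0.0887, 0.0621]
orientation: [134.2, 88.9, 43.8]
force: [0.1, -0.3, -0.5]
opening: 0.0493
```

```bash
python3 - <<'E'
from plan import *
print(state()[1],yaw());plan([.500,.085,.0435],2)
E
```

```text
[0.49940259 0.08870093 0.06213991] (np.float64(-90.3756071505131), array([ 0.013827  ,  0.01327169, -0.99981632]))
[9.3 0.2 2. ] 0.0
[9.3 0.2 2. ] 0.0
```

Request:
arm_command(commands=[9,0,2,0,0,7,0,2,0,0,2,0,0,0,0])

```text
clock: 7.08
tool_pos: [0.5011, 0.0862, 0.0458]
orientation: [131.0, 88.7, 40.7]
force: [-0.2, 0.0, -1.1]
opening: 0.0494
```

Request:
arm_command(commands=[2,0,0,0,0,1,0,0,0,0])

```text
clock: 7.32
tool_pos: [0.502, 0.0864, 0.0435]
orientation: [129.3, 88.6, 39.0]
force: [-0.9, -1.1, 6.6]
opening: 0.0489
```

Request:
arm_command(commands=[-0.5,0,0,0,70,0,0,0,0,100,0,0,0,0,100,0,0,0,0,100,0,0,0,0,100])

```text
clock: 7.95
tool_pos: [0.5021, 0.0865, 0.0444]
orientation: [129.4, 88.5, 39.1]
force: [-0.9, 0.5, 0.1]
opening: 0.0872
```

Request:
arm_command(commands=[-20,0,0,0,100,-30,0,0,0,100,-40,0,0,0,100,-40,0,0,0,100,0,0,0,0,100])

```text
clock: 8.57
tool_pos: [0.499, 0.084, 0.1776]
orientation: [129.9, 88.7, 39.6]
force: [-0.7, -0.6, 0.1]
opening: 0.0875
```

```bash
python3 - <<'E'
from plan import *
import cv2
print(state()[1],yaw());s=snapshot("wrist");t=snapshot("scene")
c=cv2.resize(t["frame"][225:305,210:330],None,fx=4,fy=4,interpolation=3)
f=cv2.resize(s["frame"],(427,320));cv2.imwrite("pics/c3.png",np.hstack([f[:, :320],c[:320]]));pickle.dump(s,open("pics/w3.pkl","wb"))
plan([.395,.088,.16],3)
E
```

```text
[0.49900827 0.08403934 0.1775939 ] (np.float64(-90.29273350911494), array([ 0.01774561,  0.01468148, -0.99973474]))
[  4.4 -34.1  -1.3] 0.0
[  4.4 -34.1  -1.3] 0.0
[  4.4 -34.1  -1.3] 0.0
```

View pics/c3.png

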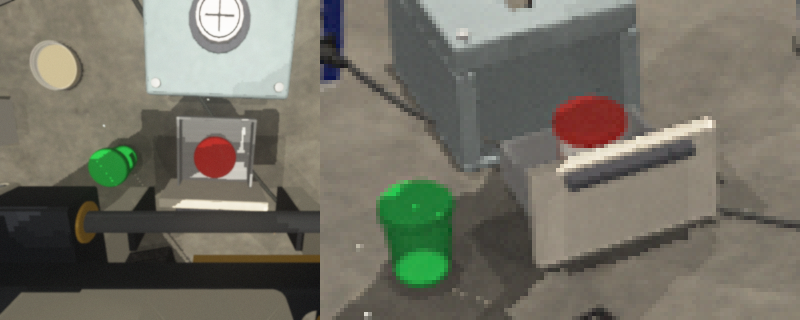

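The cup stands upright in the drawer and the drawer has not moved. Next I go in front of the lip.

Request:
arm_command(commands=[0,-40,-1.3,0,50,0,-40,-1.3,0,50,0,-22,-1.3,0,50,0,0,0,0,50])

```text
clock: 9.18
tool_pos: [0.3899, 0.086, 0.1678]
orientation: [150.5, 89.5, 60.0]
force: [0.7, 0.2, -0.6]
opening: 0.0532
```

```bash
python3 - <<'E'
from plan import *
print(state()[1],yaw());plan([.395,.088,.055],5)
E
```

```text
[0.38990413 0.08595966 0.16775236] (np.float64(-90.42466012873444), array([ 0.00442455,  0.00767446, -0.99996076]))
[22.6  0.9 -0.2] 0.0
[22.6  0.9 -0.2] 0.0
[22.6  0.9 -0.2] 0.0
[22.6  0.9 -0.2] 0.0
[22.6  0.9 -0.2] 0.0
```

Request:
arm_command(commands=[22.6,1,0,0,50,22.6,1,0,0,50,22.6,1,0,0,50,22.6,1,0,0,50,20,1,0,0,50])

```text
clock: 9.8
tool_pos: [0.3975, 0.0868, 0.0521]
orientation: [151.5, 89.6, 61.1]
force: [-0.1, 0.4, -0.1]
opening: 0.0438
```

Request:
arm_command(commands=[2,10,0,0,50,0,10,0,0,50,0,10,0,0,50])

```text
clock: 10.18
tool_pos: [0.4283, 0.0854, 0.0483]
orientation: [-140.0, 89.8, 129.6]
force: [-2.2, -0.6, -0.5]
opening: 0.0439
```

Request:
arm_command(commands=[0,12,0,0,50,0,12,0,0,50,0,12,0,0,50])

```text
clock: 10.55
tool_pos: [0.4663, 0.0843, 0.0487]
orientation: [-125.4, 89.8, 144.1]
force: [-1.5, -1.2, -1.4]
opening: 0.0437
```

Request:
arm_command(commands=[-2,12,0,0,50,-1,12,0,0,50,-1,12,0,0,50,0,10,0,0,50,0,8,0,0,50])

```text
clock: 11.18
tool_pos: [0.5248, 0.0838, 0.0531]
orientation: [-130.5, 89.8, 139.1]
force: [-2.1, -1.6, -0.3]
opening: 0.0437
```

Request:
arm_command(commands=[0,5,0,0,50,0,4,0,0,50,0,3,0,0,50])

```text
clock: 11.55
tool_pos: [0.5345, 0.0831, 0.0526]
orientation: [-96.7, 89.5, 172.7]
force: [-20.0, 6.6, 14.2]
opening: 0.0442
```

Request:
arm_command(commands=[0,0.5,0,0,50])

```text
clock: 11.68
tool_pos: [0.5341, 0.0832, 0.0526]
orientation: [-95.3, 89.5, 174.1]
force: [-2.0, -0.8, 0.4]
opening: 0.0442
```

Request:
arm_command(commands=[0,-15,0,0,50,0,-30,0,0,50,-20,-20,0,0,50,-40,0,0,0,50,-50,0,0,0,100])

```text
clock: 12.3
tool_pos: [0.4652, 0.0837, 0.1632]
orientation: [-91.1, 89.4, 178.4]
force: [1.5, 1.0, -0.3]
opening: 0.0493
```

```bash
python3 - <<'E'
from plan import *
import cv2
print(state()[1],yaw());s=snapshot("wrist");t=snapshot("scene")
c=cv2.resize(t["frame"][200:300,210:310],None,fx=4,fy=4,interpolation=3)
f=s["frame"][:400,100:500];cv2.imwrite("pics/c4.png",np.hstack([f,c]));pickle.dump(s,open("pics/w4.pkl","wb"))
E
```

```text
[0.46516652 0.08368979 0.16322683] (np.float64(-90.47381074889829), array([-9.66894812e-03,  2.62717227e-04, -9.99953220e-01]))
```

View pics/c4.png

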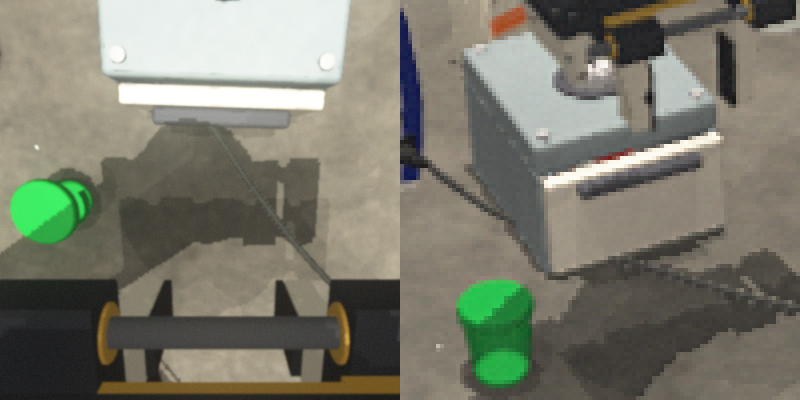

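```bash
python3 - <<'E'
from plan import *
np.set_printoptions(precision=4,suppress=True)
w=pickle.load(open("pics/w4.pkl","rb"))
for n,u,z in [("lipL",(254,123),.078),("lipR",(389,127),.078),("plTL",(220,105),.08),("plTR",(423,109),.08),("plInL",(220,86),.08),("plInR",(424,91),.08),("roofL",(202,78),.105),("roofR",(440,83),.105)]:
    print(n,onz(w,u,z))
plan([.52,.25,.23],4); 
E
```

```text
lipL [0.5483 0.1288 0.078 ]
lipR [0.5451 0.0414 0.078 ]
plTL [0.5593 0.1493 0.08  ]
plTR [0.5557 0.0207 0.08  ]
plInL [0.5704 0.1483 0.08  ]
plInR [0.5663 0.0208 0.08  ]
roofL [0.5714 0.1513 0.105 ]
roofR [0.5677 0.0188 0.105 ]
[-15.3  12.5 -41.3] 0.0
[-15.3  12.5 -41.3] 0.0
[-15.3  12.5 -41.3] 0.0
[-15.3  12.5 -41.3] 0.0
```

Drawer: the lip's outer edge measures x≈0.5467 (0.5455 expected when shut), the plate's inner face is on the shield front, and it hit a hard stop. It is shut. Now to the probe.

```bash
python3 - <<'E'
from plan import *
plan([.5415,.4015,.24],7,-1)
E
```

```text
[-10.1  10.  -45.3] -0.1
[-10.1  10.1 -45.3] -0.1
[-10.1  10.3 -45.2] -0.1
[-10.1  10.4 -45.2] -0.1
[-10.1  10.5 -45.2] -0.1
[-10.1  10.6 -45.2] -0.1
[-10.1  10.7 -45.1] -0.1
```

Request:
arm_command(commands=[-20,5,-20,0,100,-16,11,-45,0,100,-12,11,-50,0,100,-11,11,-50,0,100,-11,11,-50,0,100])

```text
clock: 13.02
tool_pos: [0.5185, 0.3037, 0.2437]
orientation: [146.6, 89.2, 56.0]
force: [0.8, 0.1, -0.2]
opening: 0.0875
```

```bash
python3 - <<'E'
from plan import *
print(state()[1],yaw());plan([.5415,.4015,.24],3)
E
```

```text
[0.51845587 0.30374469 0.24366113] (np.float64(-90.58129398030346), array([ 0.00813723,  0.01205109, -0.99989427]))
[  1.7   7.3 -32.6] 0.0
[  1.7   7.3 -32.6] 0.0
[  1.7   7.3 -32.6] 0.0
```

Request:
arm_command(commands=[1,7.3,-33,0,100,1,7.3,-33,0,100,1,7.3,-28,0,100,0,0,0,0,100])

```text
clock: 13.52
tool_pos: [0.5406, 0.4056, 0.2413]
orientation: [144.1, 88.9, 53.8]
force: [-0.2, -0.5, -0.9]
opening: 0.0875
```

```bash
python3 - <<'E'
from plan import *
import cv2
print(state()[1],yaw());s=snapshot("wrist");cv2.imwrite("pics/w5.png",s["frame"]);pickle.dump(s,open("pics/w5.pkl","wb"))
print(proj(s,np.array([.5415,.4015,.158])),proj(s,np.array([.5415,.4015,.07])))
plan([.5415,.4015,.1],6)
E
```

```text
[0.54055092 0.40561329 0.24130944] (np.float64(-90.31748800854382), array([ 0.01161901,  0.01587148, -0.99980653]))
[332.50854416 247.11857581] [331.47948761 221.0354033 ]
[23.6 -0.1  0.9] 0.0
[23.6 -0.1  0.9] 0.0
[23.6 -0.1  0.9] 0.0
[23.6 -0.1  0.9] 0.0
[23.6 -0.1  0.9] 0.0
[23.6 -0.1  0.9] 0.0
```

View pics/w5.png

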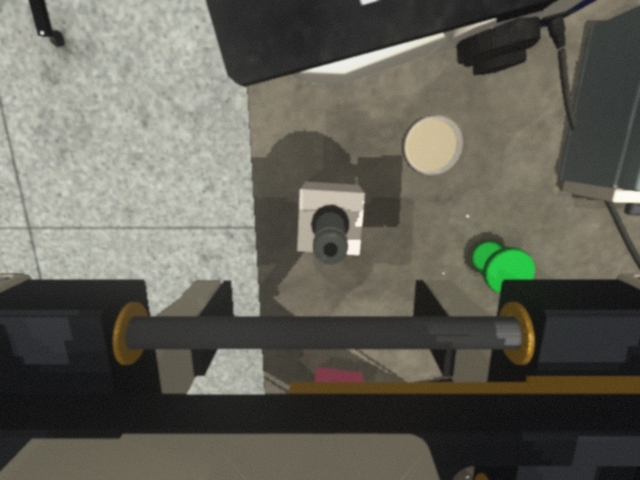

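Probe top at (330,248), predicted (332.5,247): within 1 mm. I'm lowering over the handle.

Request:
arm_command(commands=[24,0,1,0,100,26,0,1,0,100,26,0,1,0,100,26,0,1,0,100,22,0,1,0,100])

```text
clock: 14.2
tool_pos: [0.5414, 0.3995, 0.1181]
orientation: [142.7, 88.4, 52.3]
force: [-0.1, 0.8, -0.5]
opening: 0.0879
```

```bash
python3 - <<'E'
from plan import *
print(state()[1],yaw());plan([.5413,.4018,.1],2)
E
```

```text
[0.54142091 0.39954785 0.11810142] (np.float64(-90.38175310933059), array([ 0.01742389,  0.02254019, -0.99959409]))
[ 9.1 -0.2 -0.9] 0.0
[ 9.1 -0.2 -0.9] 0.0
```

Request:
arm_command(commands=[9,0,-1,0,100,7,0,-1,0,100,0,0,0,0,40])

```text
clock: 14.58
tool_pos: [0.5411, 0.4004, 0.1016]
orientation: [142.5, 88.4, 52.0]
force: [0.5, 1.0, 0.2]
opening: 0.0822
```

Request:
arm_command(commands=[0,0,0,0,0,0,0,0,0,0,0,0,0,0,0,0,0,0,0,0,0,0,0,0,0])

```text
clock: 15.2
tool_pos: [0.542, 0.4015, 0.1041]
orientation: [141.8, 88.2, 51.4]
force: [0.0, 0.5, -0.4]
opening: 0.0332
```

```bash
python3 - <<'E'
from plan import *
o=get_obs();print(state()[1],yaw(),o["force"],o["moment"],o["opening"])
E
```

```text
[0.54197382 0.40146297 0.10407502] (np.float64(-90.39304651483245), array([ 0.01993819,  0.02500832, -0.9994884 ])) [ 0.03960536  0.48959109 -0.37006961] [-0.20317555  0.12671236 -0.04542142] 0.0331816808926685
```

Request:
arm_command(commands=[1,0,0,0,0,0,0,0,0,0,0,0,0,0,0])

```text
clock: 15.58
tool_pos: [0.5421, 0.4014, 0.1035]
orientation: [141.3, 88.2, 50.9]
force: [0.2, -1.2, 1.4]
opening: 0.0255
```

Request:
arm_command(commands=[-10,0,0,0,0,-25,0,0,0,0,-35,0,0,0,0,-40,0,0,0,0,-40,0,0,0,0])

```text
clock: 16.2
tool_pos: [0.5381, 0.3967, 0.2546]
orientation: [142.5, 88.5, 52.0]
force: [0.1, 0.6, -1.0]
opening: 0.0255
```

```bash
python3 - <<'E'
from plan import *
import cv2
o=get_obs();print(state()[1],yaw(),o["force"],o["moment"],o["opening"])
s=snapshot("scene");t=snapshot("side")
pickle.dump((s,t),open("pics/p6.pkl","wb"))
c=lambda f,u,v:cv2.resize(f[v:v+150,u:u+100],None,fx=4,fy=4,interpolation=3)
p=state()[1];a=proj(s,p).astype(int);b=proj(t,p).astype(int);o1=(a[0]-50,a[1]-60);o2=(b[0]-50,b[1]-60);print(o1,o2)
cv2.imwrite("pics/c6.png",np.hstack([c(s["frame"],*o1),c(t["frame"],*o2)]))
plan([.632,.0797,.30],8)
E
```

```text
[0.53812195 0.39671772 0.25461933] (np.float64(-90.41263299399436), array([ 0.01583932,  0.0203058 , -0.99966834])) [ 0.10869158  0.64507177 -1.00882223] [-0.17386899 -0.00331261  0.00339684] 0.025492036032564832
(np.int64(96), np.int64(156)) (np.int64(212), np.int64(46))
[-5.9 11.9 39.6] 0.0
[-5.9 11.9 39.6] 0.0
[-5.9 11.9 39.6] 0.0
[-5.9 11.9 39.6] 0.0
[-5.9 11.9 39.6] 0.0
[-5.9 11.9 39.6] 0.0
[-5.9 11.9 39.6] 0.0
[-5.9 11.9 39.6] 0.0
```

View pics/c6.png

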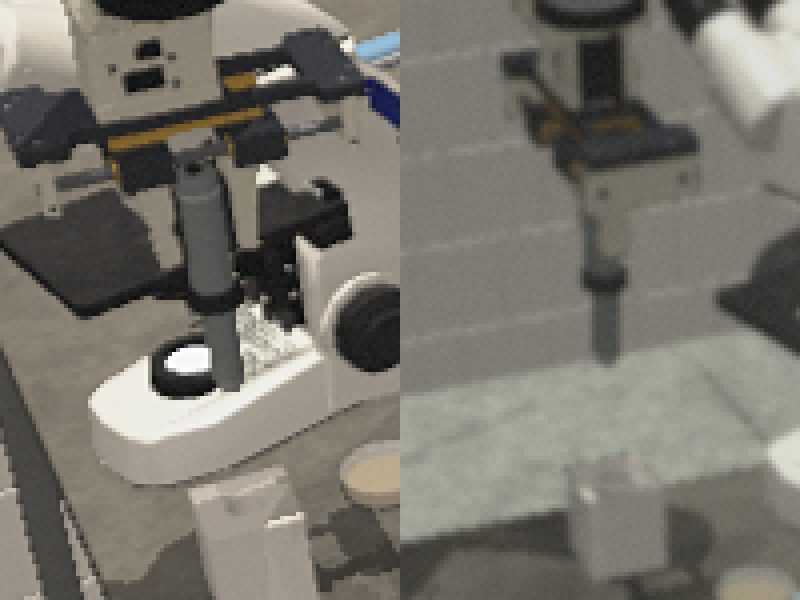

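The probe is held upright, tip at crop (230,388) in scene and (605,362) in side, stand left in place.

```bash
python3 - <<'E'
from plan import *
np.set_printoptions(precision=4,suppress=True)
s,t=pickle.load(open("pics/p6.pkl","rb"))
q=tri(s,(96+57,156+96.5),t,(212+51.2,46+90));r=tri(s,(96+48,156+42),t,(212+49.5,46+54));print("tip",q,"top",r)
for dz in(0,): 
  w=snapshot("wrist");pickle.dump(w,open("pics/w6.pkl","wb"))
p=state()[1];print(p,q[0]-p)
d=pickle.load(open("pics/w3.pkl","rb"))
# seat cross in w3: full px = crop*1.5
print(onz(d,(219*1.5,15*1.5),.119))
plan([.5381,.08,.27],6)
E
```

```text
tip (array([0.536 , 0.4006, 0.1644]), np.float64(0.0030592741266968963)) top (array([0.54  , 0.3917, 0.2952]), np.float64(0.012429111178735252))
[0.5392 0.3977 0.2565] [-0.0032  0.0029 -0.0921]
[0.6345 0.0824 0.119 ]
[-3.6  0.3 52.9] 0.0
[-3.6  0.3 52.9] 0.0
[-3.6  0.3 52.9] 0.0
[-3.6  0.3 52.9] 0.0
[-3.6  0.3 52.9] 0.0
[-3.6  0.3 52.9] 0.0
```

Request:
arm_command(commands=[-5,0,30,0,0,-4,0,50,0,0,-4,0,55,0,0,-4,0,55,0,0,-4,0,55,0,0])

```text
clock: 16.98
tool_pos: [0.5334, 0.144, 0.2668]
orientation: [147.9, 88.7, 57.7]
force: [1.1, -0.4, -0.7]
opening: 0.0257
```

```bash
python3 - <<'E'
from plan import *
print(state()[1],yaw(),get_obs()["opening"]);plan([.6335,.0803,.27],4)
E
```

```text
[0.53337058 0.14396495 0.26678939] (np.float64(-90.19076992579672), array([ 0.01203447,  0.01902134, -0.99974665])) 0.025659257646545263
[-0.8 25.1 15.8] 0.0
[-0.8 25.1 15.8] 0.0
[-0.8 25.1 15.8] 0.0
[-0.8 25.1 15.8] 0.0
```

Request:
arm_command(commands=[-1,25,16,0,0,-1,27,16,0,0,-1,27,16,0,0,-1,20,14,0,0,0,0,0,0,0])

```text
clock: 17.6
tool_pos: [0.6295, 0.0696, 0.2682]
orientation: [161.1, 88.9, 70.5]
force: [-0.1, 0.1, -1.7]
opening: 0.0254
```

```bash
python3 - <<'E'
from plan import *
import cv2
p=state()[1];print(p,yaw(),get_obs()["opening"],get_obs()["force"]);plan([.6345,.081,.225],2)
s=snapshot("scene");t=snapshot("side");pickle.dump((s,t),open("pics/p7.pkl","wb"))
c=lambda f,u,v:cv2.resize(f[v:v+100,u:u+80],None,fx=5,fy=5,interpolation=3)
g=p-[0,0,.13];a=proj(s,g).astype(int);b=proj(t,g).astype(int);o1=(a[0]-40,a[1]-65);o2=(b[0]-40,b[1]-65);print(o1,o2)
cv2.imwrite("pics/c7.png",np.hstack([c(s["frame"],*o1),c(t["frame"],*o2)]))
E
```

```text
[0.62948477 0.06955884 0.26818168] (np.float64(-90.58316773248191), array([ 0.00621113,  0.01757251, -0.9998263 ])) 0.025426849409554083 [-0.08368332  0.06448035 -1.66682885]
[21.7  2.3 -5.4] 0.0
[21.7  2.3 -5.4] 0.0
(np.int64(221), np.int64(144)) (np.int64(301), np.int64(128))
```

View pics/c7.png

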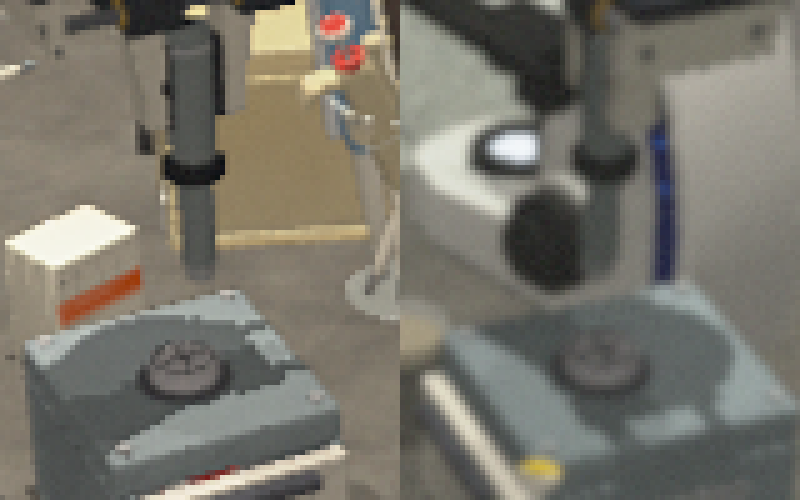

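```bash
python3 - <<'E'
from plan import *
np.set_printoptions(precision=4,suppress=True)
s,t=pickle.load(open("pics/p7.pkl","rb"))
S=lambda u,v:(221+u/5,144+v/5);T=lambda u,v:(301+(u-400)/5,128+v/5)
tip=tri(s,S(200,274),t,T(601,281));seat=tri(s,S(185,356),t,T(606,347));col=tri(s,S(194,166),t,T(605,156))
print(tip,seat,col,onz(s,S(185,356),.119),onz(t,T(606,347),.119))
p=state()[1];print(p,tip[0]-p)
E
```

```text
(array([0.6287, 0.0692, 0.1698]), np.float64(0.0022990259022286474)) (array([0.6373, 0.0793, 0.1185]), np.float64(0.00033062438839598964)) (array([0.6275, 0.0701, 0.2397]), np.float64(0.0003292849460811495)) [0.6359 0.0797 0.119 ] [0.6373 0.079  0.119 ]
[0.6286 0.0706 0.2686] [ 0.0001 -0.0015 -0.0988]
```

```bash
python3 - <<'E'
from plan import *
plan([.6355,.081,.228],3)
E
```

```text
[13.6  2.2 -3.2] 0.0
[13.6  2.2 -3.2] 0.0
[13.6  2.2 -3.2] 0.0
```

Request:
arm_command(commands=[13.5,2.5,-3.5,0,0,13.5,2.5,-3.5,0,0,12,2,-3.5,0,0])

```text
clock: 18.08
tool_pos: [0.6349, 0.0833, 0.228]
orientation: [159.4, 88.8, 68.9]
force: [-0.4, -1.1, -1.2]
opening: 0.0258
```

```bash
python3 - <<'E'
from plan import *
o=get_obs();print(state()[1],yaw(),o["force"],o["moment"]);plan([.6355,.081,.218],2)
E
```

```text
[0.63489042 0.08328996 0.22804338] (np.float64(-90.44042072595214), array([ 0.0072888 ,  0.01893852, -0.99979408])) [-0.43403628 -1.09565241 -1.23875543] [-0.12288893  0.05530859  0.00115107]
[5.  0.3 1.2] 0.0
[5.  0.3 1.2] 0.0
```

Request:
arm_command(commands=[5,0,1.5,0,0,4,0,1,0,0])

```text
clock: 18.32
tool_pos: [0.6343, 0.0816, 0.2169]
orientation: [164.6, 88.9, 74.2]
force: [-1.0, 0.8, -1.6]
opening: 0.0257
```

Request:
arm_command(commands=[2,0,0,0,0,2,0,0,0,0])

```text
clock: 18.58
tool_pos: [0.6345, 0.0815, 0.213]
orientation: [163.2, 88.9, 72.8]
force: [-0.7, -0.1, -0.1]
opening: 0.0257
```

Request:
arm_command(commands=[2,0,0,0,0,1,0,0,0,0])

```text
clock: 18.82
tool_pos: [0.6346, 0.0815, 0.2107]
orientation: [161.1, 88.9, 70.7]
force: [-1.1, 0.6, 1.7]
opening: 0.0256
```

Request:
arm_command(commands=[1.5,0,0,0,0,1,0,0,0,0])

```text
clock: 19.08
tool_pos: [0.6346, 0.0815, 0.2086]
orientation: [159.9, 88.9, 69.5]
force: [-1.3, -0.0, 2.2]
opening: 0.0255
```

Request:
arm_command(commands=[0,0,0,0,0])

```text
clock: 19.2
tool_pos: [0.6346, 0.0815, 0.2087]
orientation: [159.9, 88.9, 69.5]
force: [-0.2, 1.0, 0.9]
opening: 0.0254
```

Request:
arm_command(commands=[0,0,0,0,0])

```text
clock: 19.32
tool_pos: [0.6346, 0.0815, 0.2088]
orientation: [159.5, 88.9, 69.1]
force: [-1.1, 0.7, 1.9]
opening: 0.0255
```

```bash
python3 - <<'E'
from plan import *
import cv2
F=[]
for i in range(6):
    s=snapshot("side");o=get_obs();F.append([*o["force"],o["tool_pos"][2]])
print(np.mean(F,0),np.std(F,0),state()[1],yaw())
s2=snapshot("scene");pickle.dump((s2,s),open("pics/p8.pkl","wb"))
c=lambda f,u,v:cv2.resize(f[v:v+100,u:u+80],None,fx=5,fy=5,interpolation=3)
g=np.array([.6355,.08,.15]);a=proj(s2,g).astype(int);b=proj(s,g).astype(int);o1=(a[0]-40,a[1]-55);o2=(b[0]-40,b[1]-55);print(o1,o2)
cv2.imwrite("pics/c8.png",np.hstack([c(s2["frame"],*o1),c(s["frame"],*o2)]))
E
```

```text
[-1.83245254  0.57008924  2.2822421   0.20876765] [5.29056981e-01 2.97092190e-01 5.88885602e-01 3.94891670e-05] [0.63460751 0.0814702  0.2087175 ] (np.float64(-90.37442432583414), array([ 0.00697078,  0.01852502, -0.9998041 ]))
(np.int64(217), np.int64(150)) (np.int64(301), np.int64(132))
```

View pics/c8.png

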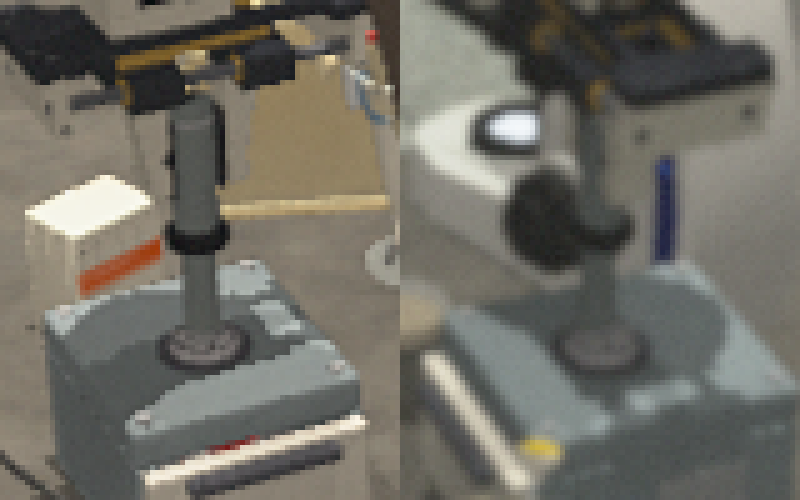

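Last view: the tip stands on the seat near the cross (scene crop tip about (200,338), seat centre (204,343)), and the probe is upright. Load is about 3.5 N and travel about 5.8 mm, which agree.

```bash
python3 -c "
from plant import *
print(close_job())"
```

```text
the job is handed in; nothing more can be done
None
```

The job is handed in at about 20 s on the robot clock. The red-lidded cup stands in the shut drawer, and the arm is still holding the probe on the spring seat.

- **Cup and drawer:** I set the cup down upright in the tray, let go and checked it in a picture. I then pushed the lip until it hit a hard stop, at about 20 N. The lip measured about 1 mm from its shut position and the plate's inner face lay on the shield front, both within the 1–2 mm camera error. A strip of the red lid still shows above the plate; I take that as the gap over the plate, not an open drawer.
- **Probe on the seat:** The probe is about 1° off upright, with its tip within about 2–3 mm of the seat's centre by the pictures. The ring allows about 9 mm.
- **Seat depth:** The load is about 3.5 N after taking off the probe's weight, which means about 5.8 mm of the 12 mm travel. The arm's height gives the same figure.
- **Bystanders:** I saw no contact with the bystanders or look-alikes, but I did not re-measure them at the end.

No check failed or disagreed beyond measurement error.

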